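Open the lamp compartment of a bench instrument

TASK

Take the aluminium access panel out of the top of the bench instrument: turn the two orange turn buttons aside, raise the panel's front edge and draw it out from under the steel strip at its back without wrenching it. Lay it down, not dropped, flat with its handle up in the middle of the blue mat, let go, and leave the other things on the bench where they are.

Things in the scene. Friction and masses are not known exactly. Their poses are not given: they have to be found in the camera images.
- instrument: fixed beige and grey bench instrument, 300 (x) x 360 (y) x 150 mm high, left or right of the robot's middle line. Origin: centre of its underside on the bench; x to its back, y to its left, z up; its front (-x) roughly faces the robot. Its flat top, 150 mm up, holds the panel in an opening, a steel strip behind it and two orange turn buttons in front
- opening (a point): centre of the opening in the instrument's top, level with that top; axes as the instrument's. The opening is 136 (x) x 196 (y) mm; the panel lies in it on a ledge, upper face flush with the top, with about 3 mm play all round
- keeper (a point): fixed steel strip along the back of the opening, 206 mm long (y), 36 wide (x), 5 thick; point at the middle of its front lower edge, 53 mm behind the opening's centre and 3 mm above the instrument's top. 12 mm of the panel's back edge is tucked under it, with 3 mm play upwards; axes as the instrument's
- pivot_left (a point): on the upright axis of the left (+y) turn button, 26 mm above the instrument's top, a good height to pinch its fin; fixed to the instrument, 100 mm in front of the opening's centre, 55 mm left; it does not show the button's angle. Fin: upright, on the axis, 30 mm long (along the wing), 10 thick, from 8 to 39 mm above the instrument's top
- pivot_right (a point): the same point on the right (-y) turn button, 55 mm to the right. Each button's flat wing is 20 mm wide, 5 thick, 3 mm above the instrument's top, and reaches 48 mm from the axis over the panel's front edge, 14 mm behind the axis. As found it points at the panel (+x) to within 0.2 rad. Pinched and turned about its axis it stays where it is left (friction 0.12 N m)
- between_buttons (a point): point on the instrument's top midway between the two buttons. Each turns one way only: one of them only anticlockwise, the other only clockwise (from above); which is which varies and cannot be seen, only felt. The free way ends at a stop 1.6 rad from straight at the panel, the other way at a hard stop 0.3 rad from it. From 1.05 rad on the wing is clear of the panel
- handle (a point): centre of the grip bar of the black bridge handle on the panel (loose aluminium plate 130 (x) x 190 (y) x 6 mm, 0.25 to 0.5 kg). The bar is over the plate's centre, along y, 94 mm long, 10 thick (x), 18 high, free beneath for 18 mm; its centre is 27 mm above the plate's upper face, 33 above its underside. Axes as the instrument's while the panel is in place
- panel_front (a point): middle of the panel's front edge, at its upper face, 65 mm in front of the handle. Lifted straight up the panel catches under the strip at its back: raise this edge 0.1 to 0.2 rad, turning about the back edge, then draw the panel 15 to 20 mm to the instrument's front (-x), then lift
- mat_middle (a point): centre of the upper face of the fixed blue square mat, 240 x 240 mm, 4 mm thick, on the bench, on the other side of the robot's middle line from the instrument; z up
- bottle_mid (a point): bystander: white bottle with red cap, 60 mm across, 130 mm tall, standing behind the mat; point half-way up
- screwdriver_mid (a point): bystander: screwdriver 170 mm long lying in front of the mat (robot's side); point near its middle
- jar_mid (a point): bystander: small brown jar with black cap, 56 mm across, 60 mm tall, standing loose on the instrument's top beside the panel, at its left (+y); point half-way up
Mind the look-alikes: they are no part of the job. Of the things that look like the part that bears handle, the smaller one is meant.

How it is judged:
By the outcome, as a careful person would: the job done as asked, in the order asked, and still so for the second after the job is handed in, with the robot touching nothing.
It also fails if it takes over 72 s, if anything falls off the work surface, if the arm or the gripper's body presses on something with over 40 N, if the wrist force passes 120 N, or if a joint passes its speed limit or range.

ROBOT

A 6-joint arm with a two-finger parallel gripper is mounted at the origin on the work surface. World frame = base frame: x ahead of the robot, y to its left, z up, the work surface at z = 0. Lengths are in mm, angles in rad, forces in N, time in s.
With the tool pointing down it reaches from about 350 to 875 mm from the base axis. Payload 4.2 kg.
Tool frame: the origin (TCP) lies midway between the tips of the shut fingers; the grasp point (between the pads) lies 19 mm behind it; z points along the fingers, y is the direction in which the jaws open and shut (so a half turn about z gives the same grasp; the last joint's range is limited). The gripper opens to 85 mm and grips with 20 to 120 N. Pads are 22 mm wide; open, the fingers measure 114 mm over their backs; the gripper's body (76 mm by 85 mm) begins 54 mm behind the grasp point. The pads swing forward as they close: fully open they stand 13 mm farther back than shut.
Start: joints at [1.524, 0.385, 0.008, 0, -1.194, -0.259], TCP at [188.128, 595.992, 196.512] pointing down, gripper open.
Joint ranges: [-3.14, 3.14], [-1.21, 2.06], [-1.07, 1.41], [-3.16, 2.05], [-2.99, -0.16], [-3.1, 3.1]. Speed limits (rad/s): [2.79, 2.79, 3.14, 3.14, 3.14, 3.14].

INTERFACE

Orientations are given as a unit quaternion [x, y, z, w].
In Python, from bench import read_state, get_image, job_done, search_frame, regions_of gives the robot as it stands.
- The arm moves only by the tool servo_tool, never from a script. Its arguments are lists of equal length, an entry for each row: "turn": the turn, a rotation vector about the world's x, y, z in rad, a list of three; "dp": the shift along the world's x, y, z in m, a list of three; "fingers": the finger opening in m, from 0 to 0.0854. In form: {"turn": [[rx, ry, rz], ...], "dp": [[tx, ty, tz], ...], "fingers": [fingers, ...]}. A call has exactly 5 rows; each row shifts and turns the pose as measured when the row begins; what a row does not reach is not made up. A row lasts 1/8 s, in which the tool goes at most 62.5 mm and 10.7 degrees, less where a joint would pass 70% of its speed; a pose out of reach is approached as far as the arm can. A call is refused whole if a number of a shift passes 0.0625 or a number of a turn 0.188, either way. A call with a gripper value outside its range is refused whole. The fingers move at their own pace and stop on an object; the grip force is fixed at half the most. Time passes only in rows, so rows that do not move let the fingers close, or fill a call up. It gives the time, the measured TCP pose, the force and the opening at its end, in the units of the state.
- read_state(): the state, without advancing time (a new reading comes with each control period).
- get_image(name): name is "side" or "top" or "wrist"; returns a dict with "img" (480x640x3 uint8, red, green, blue), "vfov" (degrees; the focal length in pixels is half the picture's height over the tangent of half this angle, whatever the lens; pixels are square), "cx", "cy" (the principal point, pixels), "world_from_camera" (4x4, takes a point from camera to world coordinates); the wrist camera has in their place "mount" (4x4, takes a point from camera to tool coordinates, whose origin is the TCP and whose axes are the flange's). Camera axes: x right, y down, z forward; pixel columns grow to the right and rows downward; lengths in mm; the calibration is good to about 2 mm. The wrist camera is an equidistant fisheye: a pixel r from the principal point sees the ray r / f radians off the axis. A picture is of the moment at which its call begins: read the wrist's pose just before it. There is no depth.
- job_done(): hands the job in, once; it reports no verdict.
Trained networks look in the newest picture that a camera, given by its name, has taken for a name from the list of things; names that differ only in an ending like _2 or _b are one class to them, and where a whole thing is asked for, a point or a joint stands for the part that bears it (a point fixed in the world has none). Each returns a list of dicts, best first, with "score" (0 to 1); they miss things now and then, are a little off and sometimes report something else, mostly with a low value. They report only what shows in the picture. A call takes as long as a camera call. They do not tell look-alikes from the thing itself.
- search_frame(query, camera): "box" ([left, top, width, height] in pixels, round what is visible of it).
- regions_of(query, camera): "region" (480x640 bool, what is visible of it) and "box" ([left, top, width, height] in pixels, round what is visible of it).
The state is a dict: "clock": time; "joints": joint angles; "joint_vel": joint speeds; "joint_efforts": joint torques, N m; "position": TCP position; "ee_rot": TCP orientation; "contact_force": force on the tool from outside, world axes, zero at the start; "wrist_torque": the same for the moment, N m; "gripper_width": finger opening in mm.
Only numpy, scipy, OpenCV 4.12 (cv2) and the standard library are available. Lean on these libraries where they do the work, as an engineer would, in place of code of your own. Each camera call takes 0.05 s, during which the arm holds its last target. There are 200 camera calls.

## Working session

There is one attempt and no reset: what is moved stays moved. The work goes in short steps, Python scripts to look and compute and a tool call to move; the robot and the scene stay as the last step left them, time stands still between calls to the robot, and variables do not carry over. Pictures are saved under pics/ and viewed, about 8 in all and at most 12, crops included, and the job is handed in when it is done.

Besides the shell and the picture viewer there is one more tool, called after "Request:" by a JSON object that holds its "op" and its "data". servo_tool: Moves the arm, as the interface text tells. Its arguments: {"type":"object","properties":{"turn":{"type":"array","items":{"type":"array","items":{"type":"number"}}},"dp":{"type":"array","items":{"type":"array","items":{"type":"number"}}},"fingers":{"type":"array","items":{"type":"number"}}},"required":["turn","dp","fingers"]}

```bash
mkdir -p pics; ls
cat > h.py <<'E'
import numpy as np, cv2
from bench import *
from scipy.spatial.transform import Rotation as R
def cam(n):
    s=read_state(); g=get_image(n)
    if n=="wrist":
        T=np.eye(4);T[:3,:3]=R.from_quat(s["ee_rot"]).as_matrix();T[:3,3]=s["position"]
        g["W"]=T@np.array(g["mount"])
    else: g["W"]=np.array(g["world_from_camera"])
    g["f"]=240/np.tan(np.radians(g["vfov"])/2); g["fish"]=n=="wrist"
    return g
def ray(g,u,v):
    d=np.array([(u-g["cx"])/g["f"],(v-g["cy"])/g["f"],1.])
    if g["fish"]:
        r=np.hypot(d[0],d[1]); d=np.array([d[0]/r*np.sin(r),d[1]/r*np.sin(r),np.cos(r)]) if r>0 else d
    return g["W"][:3,3],g["W"][:3,:3]@d
def hit(g,u,v,z):
    o,d=ray(g,u,v); return o+d*(z-o[2])/d[2]
def proj(g,p):
    q=np.linalg.inv(g["W"])@np.append(p,1)
    if g["fish"]:
        r=np.hypot(q[0],q[1]);t=np.arctan2(r,q[2]);k=t/r*g["f"]
        return g["cx"]+q[0]*k,g["cy"]+q[1]*k
    return g["cx"]+q[0]/q[2]*g["f"],g["cy"]+q[1]/q[2]*g["f"]
def save(g,n): cv2.imwrite("pics/"+n+".png",cv2.cvtColor(g["img"],cv2.COLOR_RGB2BGR))
E
python3 - <<'E'
from h import *
np.set_printoptions(precision=1,suppress=True)
print(read_state())
for c in ["top","side","wrist"]:
    g=cam(c); save(g,c+"0"); print(c,g["f"],g["W"].tolist())
    for q in ["instrument","opening","keeper","pivot_left","pivot_right","handle","panel_front","mat_middle","bottle_mid","screwdriver_mid","jar_mid"]:
        try: print(q,[(round(r["score"],2),np.round(r["box"]).astype(int).tolist()) for r in search_frame(q,c)[:4]])
        except Exception as e: print(q,e)
E
cd pics; python3 -c "
import cv2,numpy as np
"
```

```text
pics
{'clock': 0.0, 'joints': array([ 1.5,  0.4,  0. , -0. , -1.2, -0.3]), 'joint_vel': array([-0.,  0., -0.,  0.,  0., -0.]), 'joint_efforts': array([ -0. , -39.2,  18.8,   4.2,  -0. ,   0. ]), 'position': array([188. , 595.4, 195.4]), 'ee_rot': array([ 1. , -0.2, -0. ,  0. ]), 'contact_force': array([0.6, 0.5, 1.1]), 'wrist_torque': array([-0. , -0.1,  0. ]), 'gripper_width': 85.43821946622467}
top 516.7050251696645 [[0.02040207267282448, -0.9860173540282107, 0.16538903526491305, 275.14718470335737], [-0.9995441201562391, -0.023798348521322826, -0.0185793021598555, 44.485484724463916], [0.0222555002581911, -0.164934581464481, -0.9860533842269363, 1284.9523054262004], [0.0, 0.0, 0.0, 1.0]]
instrument [(0.89, [342, 148, 163, 136])]
opening [(0.97, [342, 144, 164, 140])]
keeper [(0.58, [342, 146, 168, 141])]
pivot_left [(0.77, [342, 149, 165, 136]), (0.61, [206, 125, 27, 34]), (0.37, [386, 187, 86, 53])]
pivot_right [(0.62, [343, 146, 167, 142]), (0.19, [352, 149, 28, 28])]
handle [(0.96, [385, 186, 86, 56]), (0.9, [394, 337, 117, 82])]
panel_front [(0.88, [398, 335, 108, 83]), (0.75,
[... 884 characters left out ...]
6, 235, 243, 208])]
panel_front [(0.75, [155, 375, 147, 105]), (0.72, [362, 256, 109, 84])]
mat_middle [(0.84, [275, 206, 118, 52])]
bottle_mid [(0.82, [381, 170, 24, 52])]
screwdriver_mid [(0.7, [265, 244, 41, 32])]
jar_mid [(0.71, [416, 209, 29, 40])]
wrist 371.64829954431775 [[-0.30177577381019, -0.9150890055124051, -0.26747615656648466, 257.1201129202597], [-0.9533781056962913, 0.2892867874009835, 0.08592637670802593, 573.6469023929608], [-0.0012529645695508569, 0.2809364102880502, -0.9597255667399157, 374.6894993525664], [0.0, 0.0, 0.0, 1.0]]
instrument []
opening []
keeper []
pivot_left []
pivot_right []
handle []
panel_front []
mat_middle []
bottle_mid []
screwdriver_mid []
jar_mid []
```

Run:
```python
import cv2,numpy as np
t=cv2.imread("pics/top0.png")
cv2.imwrite("pics/v1.png",cv2.resize(t[130:290,330:520],None,fx=4,fy=3.75,interpolation=cv2.INTER_CUBIC)[:, :])
s=cv2.imread("pics/side0.png"); cv2.imwrite("pics/v2.png",np.hstack([cv2.resize(s,(480,360)),cv2.resize(t,(480,360))])[:, :] if 0 else np.vstack([cv2.resize(s[100:480],(505,300)),cv2.resize(t,(505,300),interpolation=cv2.INTER_AREA)]))
```

```text
(no output)
```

View pics/v1.png

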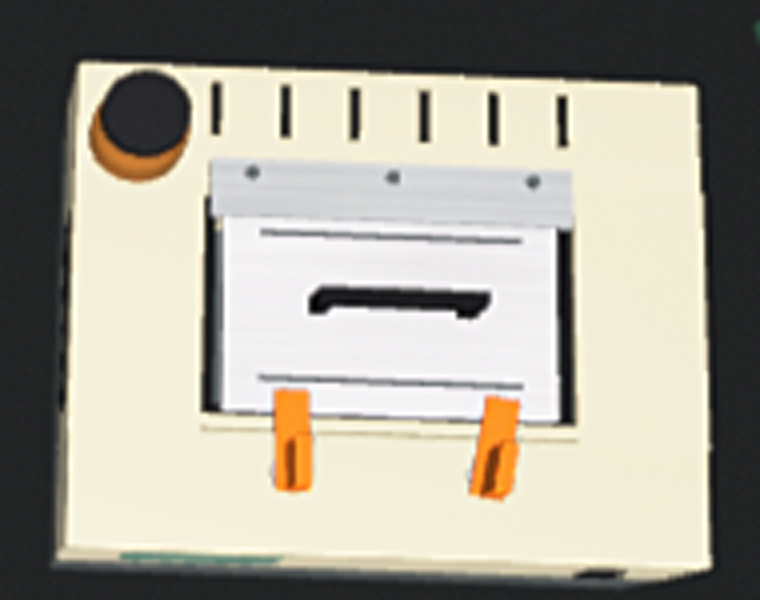

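View pics/v2.png

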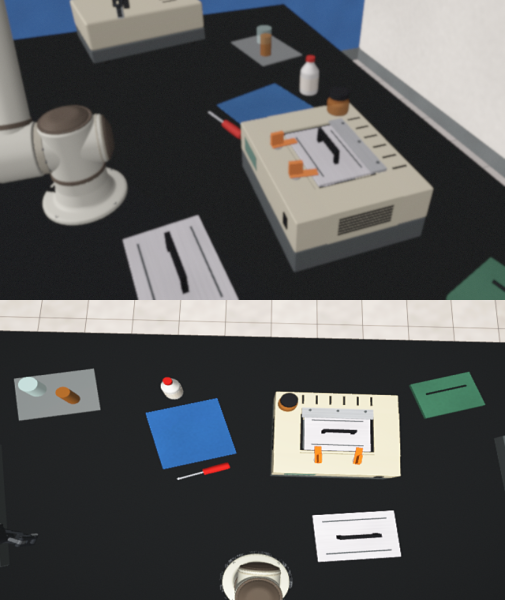

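Run:
```python
from h import *
np.set_printoptions(precision=1,suppress=True)
g=cam("top")
P=lambda x,y,z:hit(g,330+x/4,130+y/3.75,z)
for n,x,y,z in [("BL",78,63,150),("BR",697,84,150),("FR",710,568,150),("FL",62,548,150),("handleL",312,295,186),("handleR",490,298,186),("finL",292,455,189),("finR",494,462,189),("keepFL",213,215,158),("keepFR",572,228,158),("keepBL",212,160,158),("keepBR",572,170,158),("panFL",218,411,150),("panFR",560,424,150),("jarcap",145,112,210)]:
    print(n,P(x,y,z))
# mat via segmentation
r=regions_of("mat_middle","top")[0]["region"].astype(np.uint8)
c=max(cv2.findContours(r,0,2)[0],key=cv2.contourArea)
b=cv2.boxPoints(cv2.minAreaRect(c)); Q=np.array([hit(g,*p,4) for p in b]); print(Q,Q.mean(0),np.linalg.norm(Q[1]-Q[0]))
hsv=cv2.cvtColor(g["img"],cv2.COLOR_RGB2HSV); m=((abs(hsv[...,0].astype(int)-107)<10)&(hsv[...,1]>120)&(hsv[...,2]>60)).astype(np.uint8)
m[:,:170]=0;m[:,310:]=0
c=max(cv2.findContours(m,0,2)[0],key=cv2.contourArea); 
b=cv2.approxPolyDP(cv2.convexHull(c),6,True)[:,0]; Q=np.array([hit(g,*p,4) for p in b]);print(b.tolist(),Q,Q.mean(0),np.linalg.norm(Q-np.roll(Q,1,0),axis=1))
for q in ["bottle_mid","screwdriver_mid"]:
    x,y,w,h=search_frame(q,"top")[0]["box"]; print(q,hit(g,x,y,5),hit(g,x+w,y+h,5))
```

```text
BL [693.6 -41.5 150. ]
BR [ 690.3 -400.3  150. ]
FR [ 390.9 -395.8  150. ]
FL [394.6 -35.9 150. ]
handleL [ 542.2 -168.6  186. ]
handleR [ 542.9 -266.6  186. ]
finL [ 446.9 -156.4  189. ]
finR [ 445.4 -265.7  189. ]
keepFL [ 597.  -118.2  158. ]
keepFR [ 594.3 -322.2  158. ]
keepBL [ 631.4 -117.7  158. ]
keepBR [ 630.7 -323.2  158. ]
panFL [ 478.6 -122.2  150. ]
panFR [ 475.4 -314.5  150. ]
jarcap [642.8 -73.7 210. ]
[[644.7 372.6   4. ]
 [718.4 139.7   4. ]
 [486.5  70.7   4. ]
 [417.6 298.1   4. ]] [566.8 220.3   4. ] 244.27223681359135
[[275, 157], [299, 245], [206, 270], [184, 180]] [[714.4 139.8   4. ]
 [485.7  71.6   4. ]
 [417.3 300.5   4. ]
 [646.7 369.4   4. ]] [566.1 220.3   4. ] [239.4 238.6 238.8 239.5]
bottle_mid [802.7 328.    5. ] [706.2 248.9   5. ]
screwdriver_mid [446.  214.3   5. ] [392.1  91.9   5. ]
```

Request:
{"op": "servo_tool", "data": {"turn": [[0,0,0.068],[0,0,0.068],[0,0,0.068],[0,0,0.068],[0,0,0.068]], "dp": [[0.03,-0.05,0.02],[0.03,-0.05,0.02],[0.03,-0.05,0.02],[0.03,-0.05,0.02],[0.03,-0.05,0.02]], "fingers": [0.085,0.085,0.085,0.085,0.085]}}

```text
clock: 2.62
position: [338.4, 342.2, 295.5]
ee_rot: [1.0, 0.026, 0.001, 0.002]
contact_force: [1.3, 0.1, 0.3]
gripper_width: 84.9
```

Request:
{"op": "servo_tool", "data": {"turn": [[0,0,0],[0,0,0],[0,0,0],[0,0,0],[0,0,0]], "dp": [[0.022,-0.058,0],[0.022,-0.058,0],[0.022,-0.058,0],[0.022,-0.058,0],[0.022,-0.058,0]], "fingers": [0.085,0.085,0.085,0.085,0.085]}}

```text
clock: 3.25
position: [448.9, 49.9, 299.6]
ee_rot: [1.0, 0.028, 0.005, -0.001]
contact_force: [1.2, 0.2, 0.8]
gripper_width: 85.0
```

Request:
{"op": "servo_tool", "data": {"turn": [[0,0,0],[0,0,0],[0,0,0],[0,0,0],[0,0,0]], "dp": [[0.005,-0.058,0],[0.005,-0.058,0],[0,-0.058,0],[0,-0.058,0],[0,-0.058,0]], "fingers": [0.06,0.06,0.06,0.06,0.06]}}

```text
clock: 3.88
position: [459.0, -250.1, 300.8]
ee_rot: [1.0, 0.028, 0.007, -0.001]
contact_force: [1.2, 0.5, -0.1]
gripper_width: 59.8
```

Run:
```python
from h import *
g=cam("wrist"); save(g,"w1"); print(proj(g,[443,-162,176]),proj(g,[442,-272,176]),proj(g,[542,-218,177]))
c=g["img"].copy()
for p in ([443,-162,189],[442,-272,189],[542.4,-218,186]):
    u,v=map(int,proj(g,p)); cv2.circle(c,(u,v),4,(0,0,255),1)
cv2.imwrite("pics/w1v.png",cv2.cvtColor(c,cv2.COLOR_RGB2BGR))
```

```text
(np.float64(214.61197759059343), np.float64(233.28344414798022)) (np.float64(341.3939015240155), np.float64(241.20537772647492)) (np.float64(282.608160774503), np.float64(118.65880228219463))
```

View pics/w1v.png

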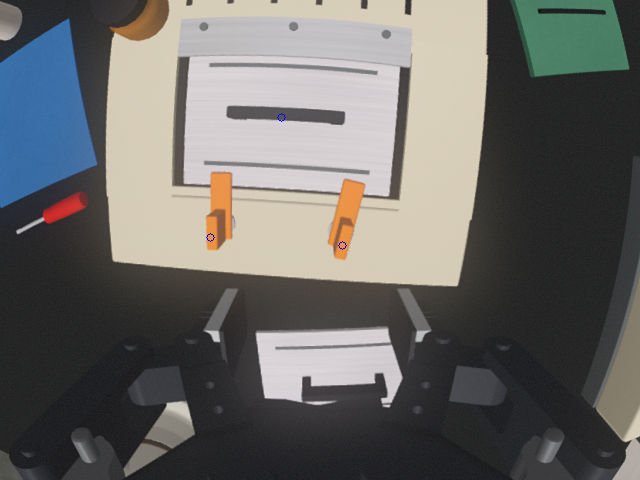

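Run:
```python
from h import *
g=cam("wrist")
np.set_printoptions(precision=1,suppress=True)
for n,u,v,z in [("Lw",221.5,173,158),("Rw",353,181.5,158),("LfB",212.5,215,189),("LfF",212,249,189),("RfB",347.5,223,189),("RfF",340,258,189),("hL",227,112,186),("hR",344,118,186),("kFL",180,56,158),("kFR",411,67,158),("pFL",184,185,150),("pFR",388,197,150)]: print(n,hit(g,u,v,z))
```

```text
Lw [ 493.4 -169.9  158. ]
Rw [ 490.5 -285.9  158. ]
LfB [ 462.1 -170.1  189. ]
LfF [ 432.8 -168.9  189. ]
RfB [ 460.4 -280.5  189. ]
RfF [ 430.5 -276.4  189. ]
hL [ 545.8 -180.5  186. ]
hR [ 543.7 -272.9  186. ]
kFL [ 600. -127.  158.]
kFR [ 595.7 -330.9  158. ]
pFL [ 480.8 -131.2  150. ]
pFR [ 477.5 -319.6  150. ]
```

Run:
```python
from h import *
np.set_printoptions(precision=1,suppress=True)
s=read_state(); print(s["position"],s["ee_rot"],s["clock"])
g=cam("wrist"); save(g,"w2"); im=g["img"]
hsv=cv2.cvtColor(im,cv2.COLOR_RGB2HSV)
m=((hsv[...,0]>8)&(hsv[...,0]<18)&(hsv[...,1]>170)&(hsv[...,2]>120)).astype(np.uint8); m[:100]=0
n,l,st,ce=cv2.connectedComponentsWithStats(m)
for i in range(1,n):
    if st[i,4]>200:
        x,y,w,h=st[i,:4]; ys,xs=np.where(l==i)
        t=xs[ys<y+5].mean(); b=xs[ys>y+h-4].mean()
        print(st[i],"wingend",hit(g,t,y,158),"finF",hit(g,b,y+h,189))
d=regions_of("handle","wrist")
for r in d[:3]: print(r["score"],r["box"])
k=((im.max(2)<70)).astype(np.uint8); k[:, :200]=0;k[:,380:]=0;k[:85]=0;k[145:]=0
n,l,st,ce=cv2.connectedComponentsWithStats(k)
for i in range(1,n):
    if st[i,4]>400: 
        x,y,w,h=st[i,:4];print(st[i],ce[i],hit(g,*ce[i],186))
```

```text
[ 458.4 -252.6  299.8] [ 1.  0.  0. -0.] 3.975
[208 173  20  65 757] wingend [ 493.4 -161.1  158. ] finF [ 443.1 -177.4  189. ]
[326 179  35  65 881] wingend [ 492.5 -278.3  158. ] finF [ 442.2 -263.   189. ]
[204 216  11  34 308] wingend [ 454.  -153.6  158. ] finF [ 431.9 -163.4  189. ]
[332 224  18  34 368] wingend [ 452.1 -276.9  158. ] finF [ 430.5 -271.2  189. ]
0.8 [181.2, 55.4, 215.1, 139.0]
0.62 [258.4, 326.8, 142.1, 80.3]
```

Request:
{"op": "servo_tool", "data": {"turn": [[0,0,-0.025],[0,0,-0.025],[0,0,0],[0,0,0],[0,0,0]], "dp": [[-0.006,0.045,0],[-0.006,0.044,-0.01],[0,0,-0.045],[0,0,-0.045],[0,0,0]], "fingers": [0.045,0.045,0.045,0.045,0.045]}}

```text
clock: 4.7
position: [447.0, -151.3, 200.3]
ee_rot: [1.0, 0.006, 0.01, -0.001]
contact_force: [0.7, 0.7, 0.6]
gripper_width: 45.2
```

Run:
```python
from h import *
np.set_printoptions(precision=3,suppress=True)
g=cam("wrist");s=read_state(); print(s["position"],s["ee_rot"],s["joints"],s["wrist_torque"],s["contact_force"])
c=g["img"].copy()
cv2.imwrite("pics/w3.png",cv2.cvtColor(c[150:450,120:520],cv2.COLOR_RGB2BGR))
```

```text
[ 449.003 -151.902  202.745] [ 1.     0.006  0.012 -0.001] [ 0.017  0.107 -0.353 -0.001 -1.087  1.566] [0.008 0.02  0.029] [ 0.216 -0.555  0.696]
```

View pics/w3.png

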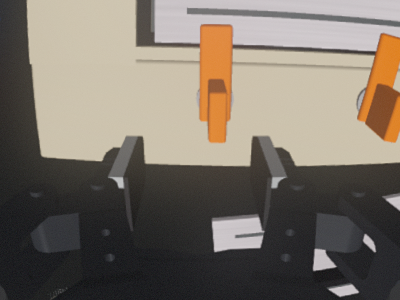

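Request:
{"op": "servo_tool", "data": {"turn": [[0,0.022,0],[0,0,0],[0,0,0],[0,0,0],[0,0,0]], "dp": [[-0.002,-0.0115,0],[0,0,0],[0,0,-0.02],[0,0,-0.017],[0,0,0]], "fingers": [0.045,0.045,0.045,0.045,0.045]}}

```text
clock: 5.38
position: [452.6, -165.4, 173.2]
ee_rot: [1.0, 0.006, 0.009, 0.0]
contact_force: [-0.3, -0.7, 0.5]
gripper_width: 44.9
```

```bash
cat > st.py <<'E'
from h import *
np.set_printoptions(precision=3,suppress=True)
s=read_state(); r=R.from_quat(s["ee_rot"]).as_matrix()
print("t",s["clock"],"p",s["position"],"yaw %.3f"%np.arctan2(r[1,0],r[0,0]),"z",r[:,2],"j",s["joints"],"T",s["wrist_torque"],"F",s["contact_force"],"w",s["gripper_width"])
E
python3 st.py
```

```text
t 5.375 p [ 452.641 -165.419  173.189] yaw 0.012 z [ 0.017 -0.001 -1.   ] j [-0.012  0.151 -0.38   0.001 -1.023  1.594] T [ 0.036  0.033 -0.014] F [-0.252 -0.693  0.462] w 44.896032447423096
```

Request:
{"op": "servo_tool", "data": {"turn": [[0,0.015,-0.01],[0,0,0],[0,0,0],[0,0,0],[0,0,0]], "dp": [[-0.006,0.0015,-0.009],[0,0,0],[0,0,0],[0,0,0],[0,0,0]], "fingers": [0.045,0.035,0.005,0.0,0.0]}}

```text
clock: 6.0
position: [448.2, -164.4, 166.7]
ee_rot: [1.0, 0.0, 0.003, 0.001]
contact_force: [0.2, -0.4, -0.2]
gripper_width: 0.4
```

```bash
python3 st.py
```

```text
t 6.0 p [ 448.226 -164.365  166.651] yaw 0.001 z [ 0.007 -0.002 -1.   ] j [-0.009  0.155 -0.393  0.002 -1.016  1.579] T [0.016 0.02  0.02 ] F [ 0.196 -0.41  -0.199] w 0.35230230953667857
```

Run:
```python
from h import *
g=cam("wrist");t=cam("side")
a=g["img"][180:480,150:490]; b=cv2.resize(t["img"][220:360,320:500],(386,300),interpolation=cv2.INTER_CUBIC)
cv2.imwrite("pics/v5.png",cv2.cvtColor(np.hstack([a,b]),cv2.COLOR_RGB2BGR))
```

```text
(no output)
```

View pics/v5.png

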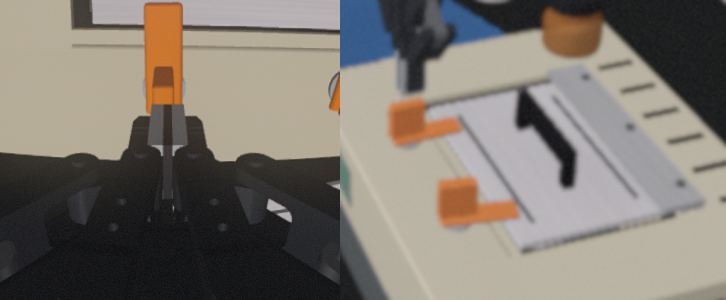

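Run:
```python
from h import *
g=cam("wrist");t=cam("side");s=read_state();p=s["position"];print(p)
for n,q in [("tcp",p),("grasp",p+[0,0,19]),("fintop",[447,-163.5,189]),("finbackTop",[462,-163.5,189]),("finbackBot",[462,-163.5,158]),("wingend",[493.4,-162,158])]:
  print(n,np.round(np.array(proj(g,q))-[150,180]),np.round((np.array(proj(t,q))-[320,220])*2.143))
o=g["W"]; print(o.round(2), g["mount"])
cv2.imwrite("pics/v6.png",cv2.cvtColor(cv2.resize(t["img"][140:340,320:500],(720,600),fx=0,fy=0,interpolation=cv2.INTER_CUBIC),cv2.COLOR_RGB2BGR))
```

```text
[ 448.10035434 -164.33825687  166.46776949]
tcp [166.  95.] [ 71. 125.]
grasp [166. 110.] [ 71. 106.]
fintop [164. 115.] [ 69. 103.]
finbackTop [164.  84.] [86. 99.]
finbackBot [164.  64.] [ 86. 129.]
wingend [161.   5.] [119. 121.]
[[-0.0000e+00 -9.6000e-01 -2.7000e-01  5.1933e+02]
 [-1.0000e+00  0.0000e+00 -0.0000e+00 -1.6489e+02]
 [ 0.0000e+00  2.7000e-01 -9.6000e-01  3.4520e+02]
 [ 0.0000e+00  0.0000e+00  0.0000e+00  1.0000e+00]] [[-7.84617117e-04 -9.59834602e-01 -2.80565360e-01  7.23067409e+01]
 [ 9.99999007e-01 -4.24680798e-04 -1.34369052e-03  8.56664721e-01]
 [ 1.17056993e-03 -2.80566136e-01  9.59833982e-01 -1.78156844e+02]
 [ 0.00000000e+00  0.00000000e+00  0.00000000e+00  1.00000000e+00]]
```

View pics/v6.png

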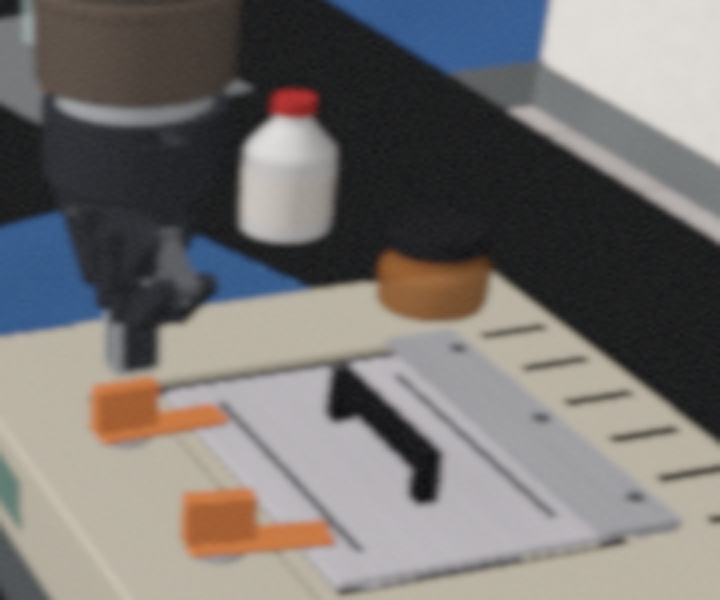

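Request:
{"op": "servo_tool", "data": {"turn": [[0,0,0],[0,0.006,0],[0,0,0],[0,0,0],[0,0,0]], "dp": [[0,0,0],[0,0,0],[-0.001,0.001,-0.007],[0,0,-0.006],[0,0,-0.002]], "fingers": [0.04,0.04,0.04,0.04,0.04]}}

```text
clock: 6.82
position: [446.7, -163.2, 150.2]
ee_rot: [1.0, 0.0, -0.0, 0.001]
contact_force: [0.4, 0.5, -0.6]
gripper_width: 40.3
```

Request:
{"op": "servo_tool", "data": {"turn": [[0,0,0],[0,0,0],[0,0,0],[0,0,0],[0,0,0]], "dp": [[0,0,0],[0,0,0],[0,0,0],[0,0,0],[0,0,0]], "fingers": [0.02,0.005,0,0,0]}}

```text
clock: 7.45
position: [446.7, -162.5, 150.1]
ee_rot: [1.0, 0.0, -0.001, 0.0]
contact_force: [-0.1, 1.2, -0.9]
gripper_width: 7.4
```

```bash
python3 st.py
```

```text
t 7.45 p [ 446.675 -162.474  150.136] yaw 0.001 z [-0.001 -0.    -1.   ] j [-0.006  0.173 -0.416  0.    -0.983  1.577] T [0.255 0.056 0.063] F [-0.142  1.224 -0.888] w 7.445799079836981
```

Request:
{"op": "servo_tool", "data": {"turn": [[0,0,0],[0,0,0],[0,0,0],[0,0,0],[0,0,0]], "dp": [[0,0,0],[0,0,0],[0,0,-0.006],[0,-0.001,-0.006],[0,0,-0.001]], "fingers": [0.03,0.03,0.03,0.03,0.02]}}

```text
clock: 8.07
position: [446.8, -164.0, 136.4]
ee_rot: [1.0, 0.0, -0.0, 0.0]
contact_force: [-0.7, -0.1, -0.0]
gripper_width: 20.4
```

Request:
{"op": "servo_tool", "data": {"turn": [[0,0,0],[0,0,0],[0,0,0],[0,0,0],[0,0,0]], "dp": [[0,0,0],[0,0,0],[0,0,0],[0,0,0],[0,0,0]], "fingers": [0.01,0,0,0,0]}}

```text
clock: 8.7
position: [446.8, -162.4, 136.5]
ee_rot: [1.0, 0.0, -0.0, -0.001]
contact_force: [-0.4, 1.0, 0.4]
gripper_width: 8.6
```

```bash
python3 st.py;  python3 - <<'E'
from h import *
g=cam("wrist");t=cam("side")
a=g["img"][180:480,150:490]; b=cv2.resize(t["img"][200:340,320:500],(386,300),interpolation=cv2.INTER_CUBIC)
cv2.imwrite("pics/v7.png",cv2.cvtColor(np.hstack([a,b]),cv2.COLOR_RGB2BGR))
E
```

```text
t 8.7 p [ 446.781 -162.388  136.502] yaw 0.001 z [-0.001  0.002 -1.   ] j [-0.007  0.189 -0.435 -0.002 -0.948  1.58 ] T [0.351 0.1   0.077] F [-0.438  0.988  0.377] w 8.646496136433871
```

View pics/v7.png

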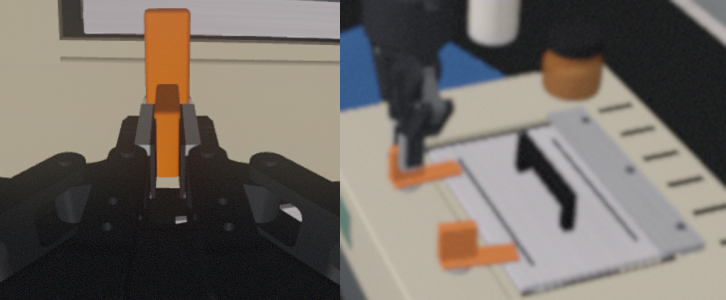

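Request:
{"op": "servo_tool", "data": {"turn": [[0,0,0.07],[0,0,0.07],[0,0,0.07],[0,0,0.07],[0,0,0.07]], "dp": [[0,0,0],[0,0,0],[0,0,0],[0,0,0],[0,0,0]], "fingers": [0,0,0,0,0]}}

```text
clock: 9.43
position: [446.8, -162.0, 136.5]
ee_rot: [0.984, 0.176, -0.0, -0.002]
contact_force: [-0.1, -0.3, 1.3]
gripper_width: 8.2
```

```bash
python3 st.py
```

```text
t 9.425 p [ 446.767 -162.007  136.536] yaw 0.354 z [-0.001  0.003 -1.   ] j [-0.007  0.189 -0.434 -0.004 -0.949  1.935] T [ 0.183  0.167 -1.324] F [-0.083 -0.266  1.308] w 8.209050842627992
```

Request:
{"op": "servo_tool", "data": {"turn": [[0,0,-0.15],[0,0,-0.15],[0,0,-0.15],[0,0,-0.15],[0,0,-0.15]], "dp": [[0,0,0],[0,0,0],[0,0,0],[0,0,0],[0,0,0]], "fingers": [0,0,0,0,0]}}

```text
clock: 10.05
position: [446.8, -162.8, 136.5]
ee_rot: [0.978, -0.208, 0.0, -0.001]
contact_force: [-0.2, 0.1, 1.2]
gripper_width: 8.6
```

```bash
python3 st.py
```

```text
t 10.05 p [ 446.768 -162.773  136.487] yaw -0.420 z [ 0.001  0.002 -1.   ] j [-0.008  0.188 -0.436 -0.002 -0.946  1.161] T [0.092 0.122 0.116] F [-0.22   0.133  1.178] w 8.60591757065866
```

Request:
{"op": "servo_tool", "data": {"turn": [[0,0,-0.18],[0,0,-0.18],[0,0,-0.18],[0,0,-0.18],[0,0,-0.18]], "dp": [[0,0,0],[0,0,0],[0,0,0],[0,0,0],[0,0,0]], "fingers": [0,0,0,0,0]}}

```text
clock: 10.68
position: [446.0, -163.4, 136.5]
ee_rot: [0.781, -0.624, 0.0, 0.0]
contact_force: [-0.9, 0.3, 1.1]
gripper_width: 8.0
```

```bash
python3 st.py
```

```text
t 10.675 p [ 446.046 -163.42   136.505] yaw -1.348 z [ 0. -0. -1.] j [-0.008  0.187 -0.437  0.    -0.946  0.23 ] T [0.316 0.204 0.183] F [-0.93   0.287  1.111] w 8.006137350276832
```

Request:
{"op": "servo_tool", "data": {"turn": [[0,0,0],[0,0,0],[0,0,0],[0,0,0],[0,0,-0.1]], "dp": [[0,0,0],[0,0,0],[0,0,0.025],[0,0,0.03],[0,0,0.01]], "fingers": [0.045,0.045,0.045,0.045,0.045]}}

```text
clock: 11.3
position: [445.5, -164.0, 202.4]
ee_rot: [0.751, -0.66, -0.001, 0.001]
contact_force: [0.0, 0.3, -0.6]
gripper_width: 44.9
```

Request:
{"op": "servo_tool", "data": {"turn": [[0,0,-0.18],[0,0,-0.18],[0,0,-0.18],[0,0,-0.18],[0,0,-0.18]], "dp": [[0,-0.022,0],[0,-0.022,0],[0,-0.022,0],[0,-0.022,0],[0,-0.018,0]], "fingers": [0.045,0.045,0.045,0.045,0.045]}}

```text
clock: 11.92
position: [446.9, -272.8, 204.5]
ee_rot: [-0.382, 0.924, -0.002, 0.001]
contact_force: [0.6, -0.4, 0.1]
gripper_width: 45.1
```

Request:
{"op": "servo_tool", "data": {"turn": [[0,0,-0.18],[0,0,-0.18],[0,0,-0.18],[0,0,-0.18],[0,0,-0.18]], "dp": [[0,0,0],[0,0,0],[0,0,0],[0,0,0],[0,0,0]], "fingers": [0.045,0.045,0.045,0.045,0.045]}}

```text
clock: 12.55
position: [446.8, -275.1, 204.0]
ee_rot: [0.07, 0.998, -0.002, -0.0]
contact_force: [0.0, 0.4, 0.9]
gripper_width: 44.7
```

```bash
python3 st.py
```

```text
t 12.55 p [ 446.796 -275.072  204.002] yaw 3.002 z [-0.001 -0.004 -1.   ] j [-0.24   0.208 -0.227  0.004 -1.137 -1.472] T [ 0.049 -0.019 -0.005] F [0.034 0.425 0.859] w 44.663712669934334
```

Request:
{"op": "servo_tool", "data": {"turn": [[0,0,0],[0,0,0],[0,0,0],[0,0,0],[0,0,0]], "dp": [[-0.0015,0.002,-0.025],[0,0,-0.025],[0,0,-0.013],[0,0,-0.002],[0,0,0]], "fingers": [0.045,0.045,0.045,0.045,0.02]}}

```text
clock: 13.18
position: [446.7, -274.1, 138.9]
ee_rot: [0.067, 0.998, -0.003, 0.002]
contact_force: [0.1, -0.6, 1.1]
gripper_width: 27.8
```

Request:
{"op": "servo_tool", "data": {"turn": [[0,0,0],[0,0,0],[0,0,0],[0,0,0],[0,0,0]], "dp": [[0,0,0],[0,0,0],[0,0,0],[0,0,0],[0,0,0]], "fingers": [0.01,0,0,0,0]}}

```text
clock: 13.8
position: [447.4, -273.1, 139.8]
ee_rot: [0.067, 0.998, -0.002, 0.003]
contact_force: [0.1, 1.3, -1.3]
gripper_width: 8.5
```

```bash
python3 st.py
```

```text
t 13.8 p [ 447.377 -273.119  139.775] yaw 3.008 z [ 0.005 -0.004 -1.   ] j [-0.236  0.261 -0.328  0.004 -0.975 -1.471] T [ 0.379 -0.051 -0.045] F [ 0.129  1.265 -1.322] w 8.4955413118869
```

Request:
{"op": "servo_tool", "data": {"turn": [[0,0,0.1],[0,0,0.1],[0,0,0.1],[0,0,0.1],[0,0,0.1]], "dp": [[-0.001,0,0],[0,0,0],[0,0,0],[0,0,0],[0,0,0]], "fingers": [0,0,0,0,0]}}

```text
clock: 14.42
position: [447.3, -271.4, 139.8]
ee_rot: [-0.189, 0.982, 0.0, 0.004]
contact_force: [-0.3, 3.1, -1.4]
gripper_width: 8.4
```

```bash
python3 st.py
```

```text
t 14.425 p [ 447.327 -271.356  139.761] yaw -2.761 z [ 0.008  0.002 -1.   ] j [-0.238  0.26  -0.326 -0.005 -0.977 -0.949] T [ 0.642  0.041 -0.19 ] F [-0.314  3.058 -1.396] w 8.365207327293426
```

Request:
{"op": "servo_tool", "data": {"turn": [[0,0,0.185],[0,0,0.185],[0,0,0.185],[0,0,0.185],[0,0,0.185]], "dp": [[0,0,0],[0,0,0],[0,0,0],[0,0,0],[0,0,0]], "fingers": [0,0,0,0,0]}}

```text
clock: 15.05
position: [444.9, -269.1, 139.8]
ee_rot: [-0.614, 0.79, 0.005, 0.002]
contact_force: [-1.4, 1.5, -1.0]
gripper_width: 8.5
```

```bash
python3 st.py
```

```text
t 15.05 p [ 444.939 -269.13   139.762] yaw -1.821 z [-0.003  0.01  -1.   ] j [-0.238  0.263 -0.321 -0.011 -0.993 -0.006] T [ 0.303  0.251 -0.181] F [-1.421  1.458 -1.021] w 8.483787617040617
```

Request:
{"op": "servo_tool", "data": {"turn": [[0,0,0],[0,0,0],[0,0,0],[-0.005,0,0.06],[-0.005,0,0.06]], "dp": [[0,0,0],[0,0,0],[0,0,0.03],[0,0,0.04],[0,0,0.03]], "fingers": [0.045,0.045,0.045,0.045,0.045]}}

```text
clock: 15.68
position: [444.3, -270.4, 241.7]
ee_rot: [-0.657, 0.754, 0.001, -0.004]
contact_force: [0.5, 0.5, 0.6]
gripper_width: 44.7
```

Request:
{"op": "servo_tool", "data": {"turn": [[0,0,0.06],[0,0,0.06],[0,0,0],[0,0,0],[0,0,0]], "dp": [[0.033,0.016,0],[0.033,0.016,0],[0.031,0.016,0],[0,0,0],[0,0,0]], "fingers": [0.045,0.045,0.045,0.045,0.045]}}

```text
clock: 16.3
position: [546.0, -223.2, 247.7]
ee_rot: [-0.699, 0.715, -0.005, -0.001]
contact_force: [-0.9, 0.1, -0.3]
gripper_width: 44.7
```

```bash
python3 st.py
python3 - <<'E'
from h import *
g=cam("wrist"); save(g,"w8"); t=cam("top"); save(t,"t8")
c=g["img"].copy()
for p in ([545,-219,186],[545,-172,186],[545,-266,186],[446,-163.5,189],[445,-272,189]):
    u,v=map(int,proj(g,p)); cv2.circle(c,(u,v),4,(0,0,255),1); print(u,v)
a=c[60:480]; b=cv2.resize(t["img"][130:290,330:520],(190,160))
a[:160,450:]=b
cv2.imwrite("pics/w8v.png",cv2.cvtColor(a,cv2.COLOR_RGB2BGR))
E
```

```text
t 16.3 p [ 545.964 -223.218  247.739] yaw -1.593 z [ 0.005 -0.009 -1.   ] j [-0.109  0.289 -0.007  0.008 -1.269  0.085] T [ 0.005  0.017 -0.047] F [-0.862  0.11  -0.343] w 44.70552507413423
320 246
322 308
319 176
453 314
467 168
```

View pics/w8v.png

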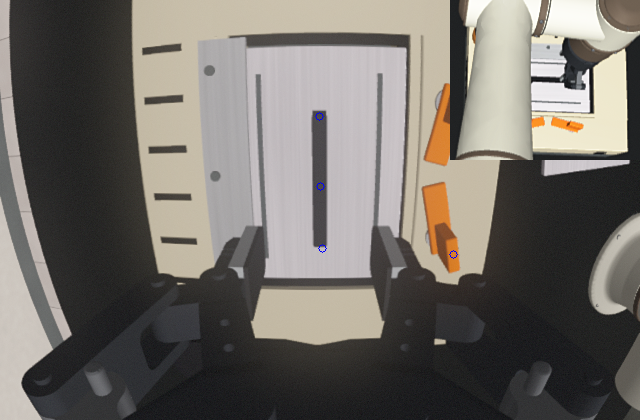

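Request:
{"op": "servo_tool", "data": {"turn": [[0.009,0.005,0.01],[0,0,0],[0,0,0],[0,0,0],[0,0,0]], "dp": [[-0.001,0.002,-0.03],[0,0,-0.035],[0,0,-0.02],[0,0,0],[0,0,0]], "fingers": [0.045,0.045,0.045,0.045,0.045]}}

```text
clock: 17.02
position: [542.4, -224.3, 164.3]
ee_rot: [-0.701, 0.713, -0.002, 0.002]
contact_force: [-0.0, -0.2, 0.1]
gripper_width: 44.9
```

```bash
python3 st.py
```

```text
t 17.025 p [ 542.401 -224.323  164.261] yaw -1.588 z [ 0.006 -0.001 -1.   ] j [-0.116  0.342 -0.142  0.    -1.082  0.098] T [ 0.03  -0.064  0.024] F [-0.032 -0.195  0.087] w 44.85377769283273
```

Request:
{"op": "servo_tool", "data": {"turn": [[0,0.006,0.005],[0,0,0],[0,0,0],[0,0,0],[0,0,0]], "dp": [[0.0025,0.003,-0.01],[0,0,-0.012],[0,0,-0.006],[0,0,0],[0,0,0]], "fingers": [0.045,0.045,0.045,0.045,0.03]}}

```text
clock: 17.65
position: [546.0, -221.4, 136.3]
ee_rot: [-0.703, 0.711, -0.002, 0.0]
contact_force: [-0.3, -0.2, 0.3]
gripper_width: 30.7
```

Request:
{"op": "servo_tool", "data": {"turn": [[0,0,0],[0,0,0],[0,0,0],[0,0,0],[0,0,0]], "dp": [[0,0,0],[0,0,0],[0,0,0],[0,0,0],[0,0,0]], "fingers": [0.01,0,0,0,0]}}

```text
clock: 18.27
position: [546.3, -221.4, 136.8]
ee_rot: [-0.703, 0.711, -0.002, 0.001]
contact_force: [-0.2, -0.2, -1.4]
gripper_width: 8.1
```

```bash
python3 st.py
```

```text
t 18.275 p [ 546.274 -221.44   136.794] yaw -1.583 z [ 0.004 -0.002 -1.   ] j [-0.11   0.371 -0.172  0.002 -1.024  0.096] T [0.062 0.022 0.012] F [-0.206 -0.179 -1.359] w 8.061465658847107
```

Request:
{"op": "servo_tool", "data": {"turn": [[0,0.03,0],[0,0.03,0],[0,0.03,0],[0,0.03,0],[0,0.03,0]], "dp": [[-0.0003,0,0.002],[-0.0002,0,0.002],[0,0,0.002],[0,0,0.0019],[0,0,0.0019]], "fingers": [0,0,0,0,0]}}

```text
clock: 18.9
position: [544.7, -221.3, 146.2]
ee_rot: [-0.7, 0.71, 0.053, -0.054]
contact_force: [-0.6, 1.3, -0.5]
gripper_width: 8.4
```

```bash
python3 st.py
```

```text
t 18.9 p [ 544.7   -221.281  146.234] yaw -1.584 z [-0.151 -0.001 -0.989] j [-0.101  0.441 -0.051  0.017 -1.23   0.081] T [-0.02  -0.386  0.09 ] F [-0.571  1.256 -0.542] w 8.359674835674236
```

Run:
```python
from h import *
t=cam("side"); cv2.imwrite("pics/v9.png",cv2.cvtColor(cv2.resize(t["img"][190:350,330:530],(750,600),interpolation=cv2.INTER_CUBIC),cv2.COLOR_RGB2BGR))
```

```text
(no output)
```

View pics/v9.png

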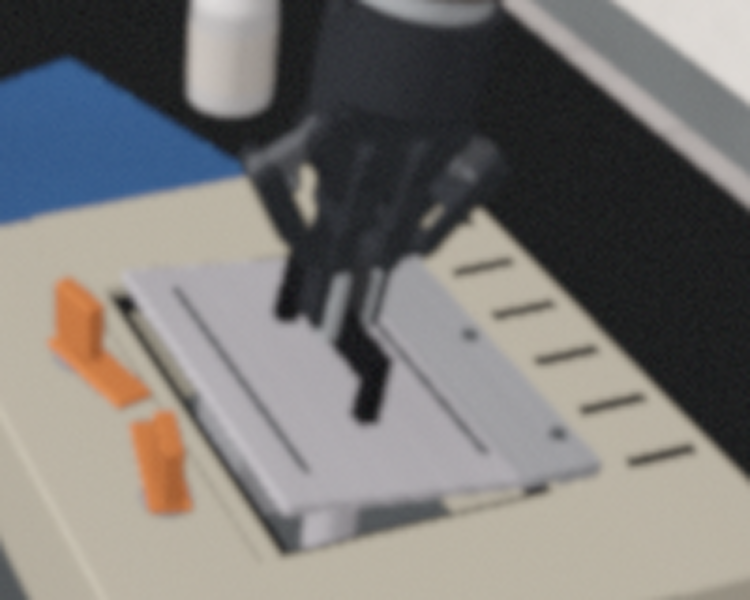

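Request:
{"op": "servo_tool", "data": {"turn": [[0,0,0],[0,0,0],[0,0,0],[0,0,0],[0,0,0]], "dp": [[-0.004,0,0],[-0.004,0,0],[-0.004,0,0],[-0.004,0,0],[-0.002,0,0]], "fingers": [0,0,0,0,0]}}

```text
clock: 19.58
position: [524.4, -220.6, 144.2]
ee_rot: [-0.7, 0.71, 0.054, -0.054]
contact_force: [-0.2, 0.2, -3.5]
gripper_width: 8.3
```

```bash
python3 st.py
```

```text
t 19.575 p [ 524.385 -220.596  144.162] yaw -1.585 z [-0.153  0.001 -0.988] j [-0.104  0.413 -0.101  0.016 -1.21   0.084] T [-0.008 -0.509 -0.001] F [-0.241  0.247 -3.453] w 8.333749331412307
```

Request:
{"op": "servo_tool", "data": {"turn": [[0,0,0],[0,0,0],[0,0,0],[0,-0.03,0],[0,-0.03,0]], "dp": [[0,0,0.005],[0,0,0.01],[0,0,0.02],[0,0,0.025],[0,0,0.025]], "fingers": [0,0,0,0,0]}}

```text
clock: 20.2
position: [523.6, -220.4, 232.3]
ee_rot: [-0.701, 0.711, 0.034, -0.033]
contact_force: [-0.4, -0.1, -2.8]
gripper_width: 8.5
```

```bash
python3 st.py
```

```text
t 20.2 p [ 523.632 -220.436  232.324] yaw -1.585 z [-0.094  0.001 -0.996] j [-0.108  0.316 -0.011  0.009 -1.338  0.092] T [-0.081 -0.318 -0.007] F [-0.448 -0.108 -2.801] w 8.525407288296357
```

Request:
{"op": "servo_tool", "data": {"turn": [[0,-0.033,0],[0,-0.033,0],[0,-0.032,0],[0,0,0.06],[0,0,0.06]], "dp": [[0.004,0.03,0.006],[0.004,0.045,0.004],[0.005,0.05,0],[0.005,0.05,0],[0.005,0.05,0]], "fingers": [0,0,0,0,0]}}

```text
clock: 20.82
position: [546.8, 6.6, 255.3]
ee_rot: [0.742, -0.67, 0.008, -0.011]
contact_force: [1.3, -0.4, -3.0]
gripper_width: 8.5
```

Request:
{"op": "servo_tool", "data": {"turn": [[0,0,0.06],[0,0,0.06],[0,0,0.06],[0,0,0],[0,0,0]], "dp": [[0.004,0.05,0],[0.005,0.05,0],[0.005,0.05,0],[0.004,0.04,0],[0,0.02,0]], "fingers": [0,0,0,0,0]}}

```text
clock: 21.45
position: [563.1, 224.5, 264.7]
ee_rot: [0.802, -0.597, 0.01, -0.018]
contact_force: [-0.5, 0.2, -3.6]
gripper_width: 8.0
```

```bash
python3 st.py
```

```text
t 21.45 p [563.121 224.536 264.724] yaw -1.279 z [ 0.036  0.017 -0.999] j [ 0.651  0.292  0.037  0.009 -1.277 -0.361] T [-0.084  0.077 -0.033] F [-0.454  0.192 -3.599] w 7.994913084476427
```

Request:
{"op": "servo_tool", "data": {"turn": [[-0.019,0.032,0],[0,0,0],[0,0,0],[0,0,0],[0,0,0]], "dp": [[0.003,-0.004,-0.02],[0,0,-0.045],[0,0,-0.045],[0,0,-0.04],[0,0,-0.02]], "fingers": [0,0,0,0,0]}}

```text
clock: 22.08
position: [565.7, 215.8, 92.5]
ee_rot: [0.801, -0.598, 0.002, -0.001]
contact_force: [0.7, 0.1, -3.2]
gripper_width: 8.2
```

```bash
python3 st.py
```

```text
t 22.075 p [565.715 215.806  92.467] yaw -1.282 z [ 0.004 -0.002 -1.   ] j [ 0.634  0.44  -0.187  0.005 -0.942 -0.348] T [ 0.058 -0.012 -0.012] F [ 0.689  0.117 -3.216] w 8.232276086102551
```

Request:
{"op": "servo_tool", "data": {"turn": [[0,0,0],[0,0,0],[0,0,0],[0,0,0],[0,0,0]], "dp": [[0,0.0045,-0.02],[0,0,-0.025],[0,0,-0.015],[0,0,-0.007],[0,0,0]], "fingers": [0,0,0,0,0]}}

```text
clock: 22.7
position: [564.9, 213.1, 20.8]
ee_rot: [0.799, -0.601, 0.001, 0.004]
contact_force: [0.1, 0.2, -2.7]
gripper_width: 7.9
```

```bash
python3 st.py
python3 - <<'E'
from h import *
t=cam("side");g=cam("wrist");o=cam("top")
a=cv2.resize(t["img"][120:300,230:430],(400,360),interpolation=cv2.INTER_CUBIC)
c=cv2.resize(g["img"],(400,300));b=cv2.resize(o["img"][120:300,160:360],(400,360),interpolation=cv2.INTER_CUBIC)
cv2.imwrite("pics/v10.png",cv2.cvtColor(np.hstack([np.vstack([a,np.zeros((0,400,3),np.uint8)]),b]),cv2.COLOR_RGB2BGR))
save(g,"w10")
E
```

```text
t 22.7 p [564.909 213.108  20.808] yaw -1.289 z [-0.003 -0.008 -1.   ] j [ 0.631  0.526 -0.255  0.007 -0.797 -0.354] T [ 0.047 -0.07   0.008] F [ 0.085  0.2   -2.655] w 7.939960624759133
```

View pics/v10.png

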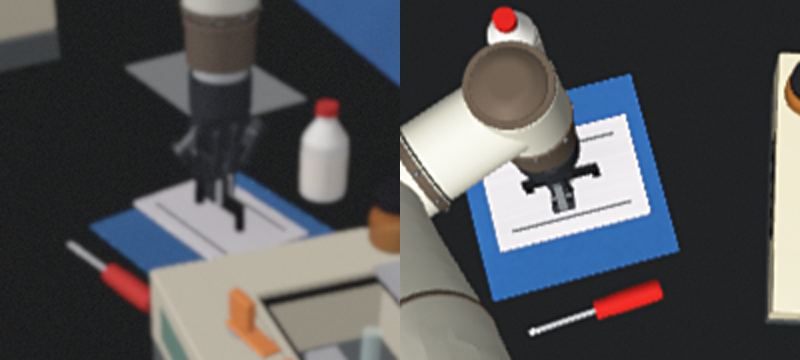

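Request:
{"op": "servo_tool", "data": {"turn": [[0.006,-0.007,0],[0,0,0],[0,0,0],[0,0,0],[0,0,0]], "dp": [[0.001,0.007,0],[0,0,0],[0,0,-0.006],[0,0,-0.005],[0,0,0]], "fingers": [0,0,0,0,0]}}

```text
clock: 23.48
position: [567.2, 222.4, 11.8]
ee_rot: [0.8, -0.6, 0.003, -0.004]
contact_force: [-0.5, 0.0, -2.5]
gripper_width: 8.3
```

```bash
python3 st.py
```

```text
t 23.475 p [567.162 222.372  11.79 ] yaw -1.287 z [ 0.009  0.002 -1.   ] j [ 0.641  0.538 -0.26   0.006 -0.764 -0.362] T [-0.04   0.03   0.048] F [-0.453  0.015 -2.537] w 8.28671175989013
```

Request:
{"op": "servo_tool", "data": {"turn": [[-0.004,0.005,0],[0,0,0],[0,0,0],[0,0,0],[0,0,0]], "dp": [[-0.001,-0.002,-0.003],[0,0,-0.003],[0,0,-0.002],[0,0,-0.002],[0,0,-0.001]], "fingers": [0,0,0,0,0]}}

```text
clock: 24.1
position: [566.2, 220.1, -0.1]
ee_rot: [0.8, -0.6, 0.002, -0.0]
contact_force: [0.6, 0.2, -3.1]
gripper_width: 8.2
```

```bash
python3 st.py
```

```text
t 24.1 p [566.24  220.094  -0.098] yaw -1.288 z [ 0.004 -0.003 -1.   ] j [ 0.639  0.555 -0.268  0.007 -0.746 -0.361] T [-0.003  0.049  0.02 ] F [ 0.564  0.183 -3.111] w 8.164897634966334
```

Request:
{"op": "servo_tool", "data": {"turn": [[0,0,0],[0,0,0],[0,0,0],[0,0,0],[0,0,0]], "dp": [[0,0,-0.001],[0,0,-0.001],[0,0,-0.001],[0,0,-0.001],[0,0,0]], "fingers": [0,0,0,0,0]}}

```text
clock: 24.72
position: [566.5, 220.2, -3.1]
ee_rot: [0.8, -0.6, 0.003, -0.0]
contact_force: [-0.6, 0.0, -3.4]
gripper_width: 8.3
```

```bash
python3 st.py
```

```text
t 24.725 p [566.495 220.245  -3.13 ] yaw -1.287 z [ 0.005 -0.002 -1.   ] j [ 0.64   0.559 -0.271  0.007 -0.739 -0.361] T [ 0.064  0.176 -0.06 ] F [-0.585  0.028 -3.446] w 8.285792962500887
```

Not yet in contact by force; lower in 1 mm steps until it is.

Request:
{"op": "servo_tool", "data": {"turn": [[0,0,0],[0,0,0],[0,0,0],[0,0,0],[0,0,0]], "dp": [[0,0,-0.001],[0,0,-0.0005],[0,0,-0.0005],[0,0,0],[0,0,0]], "fingers": [0,0,0,0,0]}}

```text
clock: 25.35
position: [566.6, 220.3, -3.2]
ee_rot: [0.8, -0.6, 0.003, -0.001]
contact_force: [-1.6, -0.6, 2.8]
gripper_width: 8.3
```

```bash
python3 st.py
```

```text
t 25.35 p [566.626 220.32   -3.235] yaw -1.287 z [ 0.006 -0.002 -1.   ] j [ 0.64   0.559 -0.271  0.008 -0.738 -0.361] T [-0.057  0.708  0.   ] F [-1.643 -0.598  2.774] w 8.323024553923773
```

Request:
{"op": "servo_tool", "data": {"turn": [[0,0,0],[0,0,0],[0,0,0],[0,0,0],[0,0,0]], "dp": [[0,0,0],[0,0,0],[0,0,0],[0,0,0.02],[0,0,0.03]], "fingers": [0.015,0.03,0.045,0.045,0.045]}}

```text
clock: 25.98
position: [566.6, 220.1, 44.5]
ee_rot: [0.8, -0.6, 0.003, 0.001]
contact_force: [0.5, 0.4, -0.1]
gripper_width: 44.7
```

Request:
{"op": "servo_tool", "data": {"turn": [[0,0,0],[0,0,0],[0,0,0],[0,0,0],[0,0,0]], "dp": [[0,0,0.05],[0,0,0.05],[-0.02,0.01,0.04],[-0.03,0.03,0.02],[-0.03,0.03,0]], "fingers": [0.045,0.045,0.045,0.045,0.045]}}

```text
clock: 26.6
position: [487.6, 290.7, 212.0]
ee_rot: [0.799, -0.602, 0.004, -0.003]
contact_force: [0.2, -0.0, -0.4]
gripper_width: 44.9
```

Request:
{"op": "servo_tool", "data": {"turn": [[0,0,0],[0,0,0],[0,0,0],[0,0,0],[0,0,0]], "dp": [[-0.03,0.05,0],[-0.03,0.05,0],[-0.03,0.05,0],[0,0,0],[0,0,0]], "fingers": [0.045,0.045,0.045,0.045,0.045]}}

```text
clock: 27.22
position: [392.8, 447.0, 213.4]
ee_rot: [0.799, -0.601, 0.003, -0.005]
contact_force: [-0.4, -0.4, -0.1]
gripper_width: 44.8
```

```bash
python3 st.py
python3 - <<'E'
from h import *
t=cam("side");o=cam("top")
a=cv2.resize(t["img"][140:360,230:500],(400,326),interpolation=cv2.INTER_CUBIC)
c=o["img"].copy()
b=cv2.resize(c[120:283,160:360],(400,326),interpolation=cv2.INTER_CUBIC)
cv2.imwrite("pics/v11.png",cv2.cvtColor(np.hstack([a,b]),cv2.COLOR_RGB2BGR)); save(o,"t11")
im=o["img"].astype(int); m=((im.min(2)>150)).astype(np.uint8); m[:,:185]=0;m[:,300:]=0;m[:165]=0;m[265:]=0
k=max(cv2.findContours(m,0,2)[0],key=cv2.contourArea); q=cv2.minAreaRect(k); Q=np.array([hit(o,*p,10) for p in cv2.boxPoints(q)]); print(Q.round(1),Q.mean(0).round(1))
E
```

```text
t 27.225 p [392.821 446.984 213.366] yaw -1.289 z [ 0.012  0.005 -1.   ] j [ 1.127  0.316 -0.055  0.01  -1.19  -0.848] T [-0.101  0.015 -0.039] F [-0.419 -0.44  -0.14 ] w 44.78051458519876
[[599.8 333.3  10. ]
 [654.2 149.4  10. ]
 [526.3 112.9  10. ]
 [473.9 294.3  10. ]] [563.5 222.5  10. ]
```

View pics/v11.png

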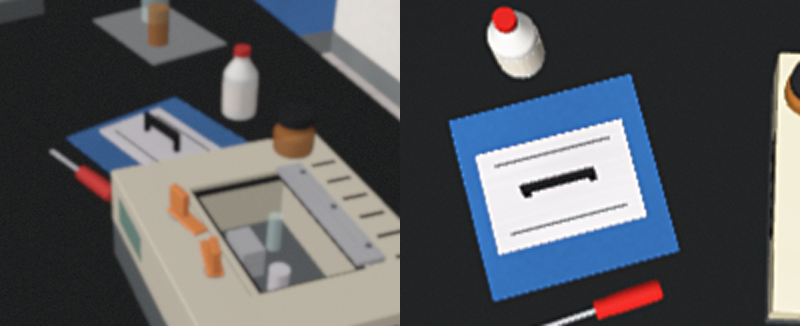

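Panel lies flat, handle up, within about 4 mm of the mat's middle and lined up with it; bottle, screwdriver and jar are undisturbed.

```bash
python3 -c "
from bench import *
print(job_done())"
```

```text
the job is handed in; nothing more can be done
None
```

The panel is out of the instrument and lying flat in the middle of the blue mat with its handle up. I handed the job in at about 27 s.

- **Turn buttons:** The left one stopped hard when turned anticlockwise, so I turned it clockwise to about 1.35 rad. The right one went anticlockwise to about 1.32 rad.
- **Drawing out:** I raised the panel's front edge by 0.15 rad, drew it 20 mm to the front and then lifted. The force readings between moves stayed under 4 N.
- **Laying down:** I lowered it in steps of about 1 mm until the force showed contact, about 6 N on the mat, before letting go.
- **Last checks:** The top camera puts the panel's centre about 4 mm from the mat's middle, lined up with the mat. The bottle, screwdriver and jar looked undisturbed in the last pictures. The gripper was open and clear of everything.

**What failed or disagreed:**
- The fingertips sat about 32 mm higher than the reported TCP height, so my first pinch at the left button closed on nothing. I corrected for this using the pictures and the finger opening.
- The finger opening read about 8 mm on the 10 mm fins and handle bar.
- Testing the left button against its stop gave a moment of about 1.3 N m.

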